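Size an unmarked stepped key on a slot ladder

ROBOT

A 6-joint arm with a two-finger parallel gripper is mounted at the origin on a cart in front of the work surface, level with it; the furniture and walls round the work are solid. World frame = base frame: x ahead of the robot, y to its left, z up, the work surface at z = 0. Lengths are in m, angles in rad, forces in N, time in s.
With the tool pointing down it reaches from about 0.3 to 0.775 m from the base axis. Payload 14.6 kg.
Tool frame: the origin (TCP) lies at the very end of the fingers, on their centre line; the grasp point (between the pads) lies 19 mm behind it; z points along the fingers, y is the line along which they close (so a half turn about z gives the same grasp; the last joint's range is limited). The gripper opens to 94 mm and grips with 3 to 60 N. Pads are 16 mm wide; open, the fingers measure 119 mm over their backs; the gripper's body (75 mm by 177 mm) begins 78 mm behind the grasp point.
Start: joints at [1.171, 0.3, 1.521, -0, 1.321, -0.067], TCP at [0.18, 0.52, 0.205] pointing down, gripper open.
Joint ranges: [-3.03, 3.03], [-0.79, 2.21], [0.23, 2.52], [-1.04, 4.18], [0, 3.07], [-2.55, 2.55]. Speed limits (rad/s): [2.22, 2.22, 2.57, 3.14, 3.14, 3.14].

INTERFACE

Orientations are given as [roll, pitch, yaw] about the fixed x, y, z axes, in that order (R = Rz(yaw) Ry(pitch) Rx(roll)).
In Python, from station import ctrl gives the robot as it stands. The module is installed in compiled form; this text tells all that it offers.
- The arm moves only by the tool play_rows, never from a script. Its argument "commands" is a list of rows, each a list of 7 numbers: the shift along the tool's x, y, z in m, then the turn, a rotation vector about the tool's x, y, z in degrees, then the closure, from -1 (fully open) to 1 (shut). A call has 1 to 20 rows; each row shifts and turns the commanded pose from where the row before left it, along the tool's axes as they then stand; what a row does not reach is not made up. A row lasts 1/12 s, in which the tool goes at most 41.7 mm and 7.16 degrees, less where a joint would pass 70% of its speed; a pose out of reach is approached as far as the arm can. A call is refused whole if a number of a shift passes 0.0417 or a number of a turn 7.16, either way. A call with a gripper value outside its range is refused whole. The fingers move at their own pace and stop on an object; "force" is the grip in N (left out, the last holds). Time passes only in rows, so rows that do not move let the fingers close. It gives the time, the measured TCP pose, the force, the opening and the grip force at its end, in the units of the state.
- ctrl.get_obs(): the state, without advancing time (a new reading comes with each control period).
- ctrl.camera(name): name is "scene" or "top" or "wrist"; returns the picture (480x640x3 uint8, blue, green, red); there is no depth.
- ctrl.camera_model(name): a dict with "fx", "fy", "cx", "cy" (pixels), "rvec" (rotation vector, rad) and "tvec" (3), from world to camera coordinates, as OpenCV has them. Camera axes: x right, y down, z forward; pixel columns grow to the right and rows downward; lengths in m; the calibration is good to about 2 mm. A picture is of the moment at which its call begins: read the wrist's pose just before it. camera_model takes no time and is no camera call; for the wrist camera it gives the pose at the moment of the call.
- ctrl.hand_in(): hands the job in; it is judged then, once.
The state is a dict: "time_s": time; "qpos": joint angles; "joint_vel": joint speeds; "tau": joint torques, N m; "ee_pos": TCP position; "eef_rot": TCP orientation; "force": force on the tool from outside, world axes, zero at the start; "moment": the same for the moment, N m; "grip_width": finger opening in m; "grip_force": force on a finger pad.
Only numpy, scipy, OpenCV 4.12 (cv2) and the standard library are available. Lean on these libraries where they do the work, as an engineer would, in place of code of your own. Each camera call takes 0.05 s, during which the arm holds its last target. There are 200 camera calls.

TASK

The stepped gauge key in the lone pocket of the wooden stand, the one nearest the robot, has lost its size mark: take it, press its tongue lightly on the narrowest slot of the steel slot ladder first, then step it along towards the wider slots, feeling gently and never forcing it. Leave it let go, upright and fully home in the first slot that takes its tongue, with the thick step resting on the rungs, and leave the other two keys in the stand and everything else where it is.

Things in the scene. Friction and masses are not known exactly. Their poses are not given: they have to be found in the camera images.
- ladder: fixed steel ladder of five open-topped slots side by side along its y, 46 mm high, 88 (x) by 168 mm (y). Origin: centre of its underside, z up. Slots 44 mm long (x), 40 mm deep. Narrowest at the +y end (robot's left); no key fits that one. A tongue fits one of the others with 1.5 mm of play: there the key's thick step rests on the rungs. In a wider slot the step sinks in too: wrong slot
- slot1 (a point): centre of the mouth of slot 1 of the ladder (clear width 3.5 mm along y), level with the rung tops, 46 mm above the worktop; axes as the ladder's
- slot2 (a point): centre of the mouth of slot 2 of the ladder (clear width 8.5 mm along y), level with the rung tops, 46 mm above the worktop; axes as the ladder's
- slot3 (a point): centre of the mouth of slot 3 of the ladder (clear width 13.5 mm along y), level with the rung tops, 46 mm above the worktop; axes as the ladder's
- slot4 (a point): centre of the mouth of slot 4 of the ladder (clear width 18.5 mm along y), level with the rung tops, 46 mm above the worktop; axes as the ladder's
- slot5 (a point): centre of the mouth of slot 5 of the ladder (clear width 23.5 mm along y), level with the rung tops, 46 mm above the worktop; axes as the ladder's
- stand: fixed brown wooden block 210 (x) by 56 (y) by 40 mm high; three through pockets in a row along its x, each 42 (x) by 23.5 mm (y), a key upright in each with x and y along the stand's. Origin: centre of its underside, z up. Pocket centres at x = -75 mm (the lone pocket, at the robot's end), +20 and +75 mm
- lone_pocket (a point): centre of the mouth of the stand's lone pocket, on the block's top (40 mm above the worktop); the key that stands here at the start is the one to size. The lower long edges of every key's tongue are rounded, 2 mm radius
- key_a: one of 3 stepped keys with like heads. Origin: centre of its bottom end, z up. z 0-26 mm: flat steel tongue 36 mm wide (x), thickness (y) unmarked, 6 to 18 mm, unlike for each key; z 26-34: step 4.5 mm thicker (y) than the tongue; z 34-82: pale wood head 36 (x) by 32 (y) mm. All centred. Under 0.25 kg. In the stand the head rests on its top, the steel hidden. Which key is in which pocket varies
- key_b: one of 3 stepped keys with like heads. Origin: centre of its bottom end, z up. z 0-26 mm: flat steel tongue 36 mm wide (x), thickness (y) unmarked, 6 to 18 mm, unlike for each key; z 26-34: step 4.5 mm thicker (y) than the tongue; z 34-82: pale wood head 36 (x) by 32 (y) mm. All centred. Under 0.25 kg. In the stand the head rests on its top, the steel hidden. Which key is in which pocket varies
- key_c: one of 3 stepped keys with like heads. Origin: centre of its bottom end, z up. z 0-26 mm: flat steel tongue 36 mm wide (x), thickness (y) unmarked, 6 to 18 mm, unlike for each key; z 26-34: step 4.5 mm thicker (y) than the tongue; z 34-82: pale wood head 36 (x) by 32 (y) mm. All centred. Under 0.25 kg. In the stand the head rests on its top, the steel hidden. Which key is in which pocket varies
- tape_blue_roll: roll of tape lying flat, 104 mm across, 25 mm high; bystander; origin: centre of its underside
- toner2: small upright dropper bottle, 42 mm across, 110 mm tall; bystander; origin: centre of its underside
- marker_black: felt marker lying near the front edge of the worktop, 16 mm thick, 140 mm long; bystander; origin: centre of its underside
- mallet: mallet lying behind the ladder, 269 mm long, 48 mm high; bystander; origin: centre of its underside
There are look-alikes about, which are no part of the job. Leave any blue, orange or turquoise look-alike of the key_a alone.

How it is judged:
By the outcome, as a careful person would: the job done as asked, in the order asked, and still so for the second after the job is handed in, with the robot touching nothing.
It also fails if it takes over 58 s, if anything falls off the work surface, if the arm or the gripper's body presses on something with over 40 N, if the wrist force passes 120 N, or if a joint passes its speed limit or range.

## Working session

There is one attempt and no reset: what is moved stays moved. The work goes in short steps, Python scripts to look and compute and a tool call to move; the robot and the scene stay as the last step left them, time stands still between calls to the robot, and variables do not carry over. Pictures are saved under pics/ and viewed, at most 10 in all, crops included, and the job is handed in when it is done.

Besides the shell and the picture viewer there is one more tool, called after "Emit:" as name(argument=value, ...), one argument or row to a line, values as JSON. play_rows: Moves the arm, as the interface text tells. Its arguments: {"type":"object","properties":{"commands":{"type":"array","items":{"type":"array","items":{"type":"number"}}},"force":{"type":"number"}},"required":["commands"]}

```bash
mkdir -p pics; cat > h.py <<'E'
import numpy as np, cv2
from station import ctrl
def cam(n):
    m=ctrl.camera_model(n); R=cv2.Rodrigues(np.array(m['rvec'],float))[0]; t=np.array(m['tvec'],float).ravel()
    return m,R,t
def ray(n,px,z,M=None):
    m,R,t=M or cam(n); d=R.T@np.array([(px[0]-m['cx'])/m['fx'],(px[1]-m['cy'])/m['fy'],1]); c=-R.T@t
    return c+d*(z-c[2])/d[2]
def proj(n,p,M=None):
    m,R,t=M or cam(n); q=R@np.array(p)+t
    return np.array([m['fx']*q[0]/q[2]+m['cx'],m['fy']*q[1]/q[2]+m['cy']])
E
python3 - <<'E'
from h import *
for n in('scene','top'):
    cv2.imwrite(f'pics/{n}0.png',ctrl.camera(n)); m,R,t=cam(n); print(n,m['fx'],-R.T@t)
print(ctrl.get_obs())
E
```

```text
scene 478.256275184081 [ 0.09613414 -0.56620129  0.44024818]
top 509.73546052237555 [0.38026319 0.07642315 1.01467166]
{'time_s': 0.1, 'qpos': array([ 1.17138518e+00,  3.00388481e-01,  1.52148688e+00,  2.40428068e-05,
        1.32074541e+00, -6.66378023e-02]), 'joint_vel': array([ 9.93213659e-04, -8.36761159e-04, -8.15550495e-05, -1.57208279e-03,
       -7.91301124e-04, -6.90928782e-04]), 'tau': array([-1.23467387e-03, -5.32647300e+01, -3.53277791e+01,  7.08534429e-02,
        2.34547199e-02, -5.37393225e-05]), 'ee_pos': array([0.17959124, 0.51960521, 0.20497151]), 'eef_rot': array([-3.14056836e+00, -9.16983797e-05,  2.80881330e+00]), 'force': array([1.00038243, 0.1746998 , 0.03897692]), 'moment': array([-0.01568045, -0.01081558, -0.03025134]), 'grip_force': 0.0, 'grip_width': 0.09415401570948338}
```

View pics/top0.png

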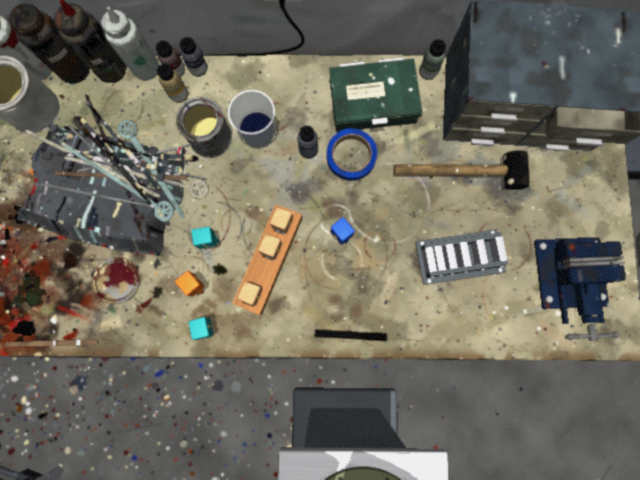

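View pics/scene0.png

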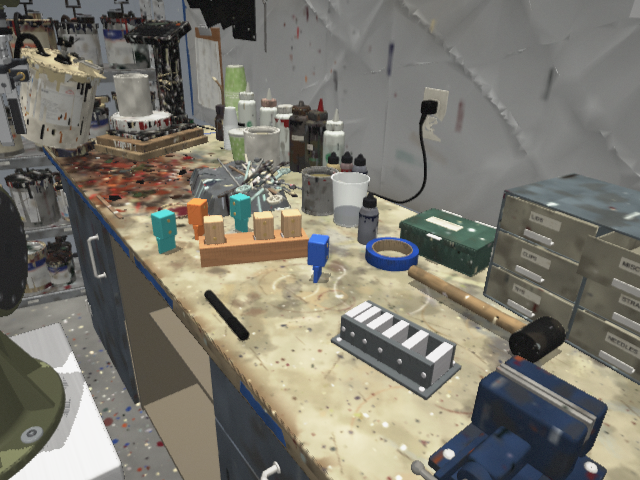

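Top view: the pale heads are at (250,293), which is nearest the robot and has the wider gap, so it's the lone one, and at (270,245) and (281,218). The look-alikes are turquoise (204,236) and (200,327), orange (188,283) and blue (342,230). The ladder is at (462,257), narrow end to the left. I choose (250,293).

```bash
python3 - <<'E'
from h import *
im=cv2.imread('pics/top0.png'); M=cam('top')
a=cv2.resize(im[195:325,225:315],None,fx=4,fy=4,interpolation=2); b=cv2.resize(im[220:295,405:517],None,fx=4,fy=4,interpolation=2)
c=np.zeros((530,800+16,3),np.uint8)[:, :815]; c=np.zeros((530,800,3),np.uint8); c[:520,:350]=a[:,:350]; c[:300,352:800]=b
cv2.imwrite('pics/crop.png',c)
hsv=cv2.cvtColor(im,cv2.COLOR_BGR2HSV)
print('hsv head',hsv[293,250],'stand',hsv[270,260],'slot',hsv[257,440],'bg',hsv[290,300])
for p in [(250,293),(270,245),(281,218)]: print(p,ray('top',p,.088,M))
print(ray('top',(462,257),.046,M))
E
```

```text
hsv head [ 20  98 237] stand [ 13 144 212] slot [120   2 241] bg [ 23  60 182]
(250, 293) [0.43983499 0.20927577 0.088     ]
(270, 245) [0.52822852 0.17518411 0.088     ]
(281, 218) [0.57918478 0.15599465 0.088     ]
[ 0.51438633 -0.18875896  0.046     ]
```

View pics/crop.png

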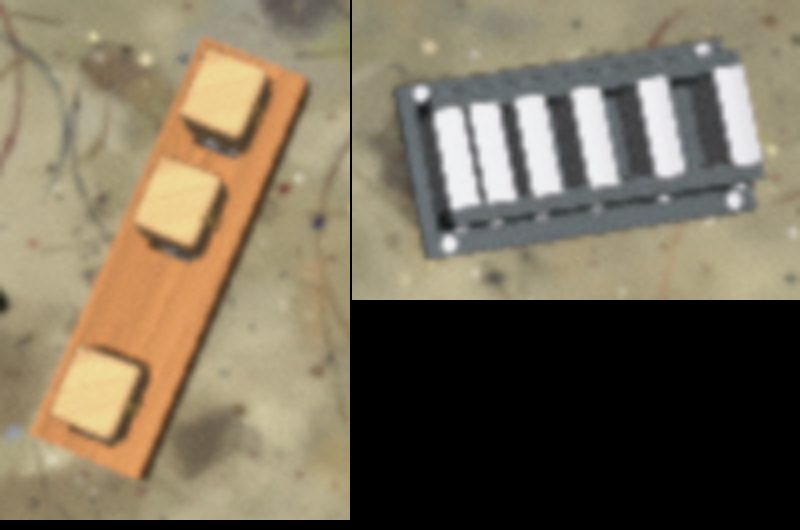

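The crop confirms a plain pale-wood head alone in the near pocket. The ladder's white rungs show the slots widening to the right.

```bash
cat >> h.py <<'E'
def blobs(n,mask,z,M,amin=60):
    out=[]
    for c in cv2.findContours(mask,cv2.RETR_EXTERNAL,cv2.CHAIN_APPROX_NONE)[0]:
        if cv2.contourArea(c)<amin: continue
        w=np.array([ray(n,p[0],z,M)[:2] for p in c],np.float32)*1000
        r=cv2.minAreaRect(w); out.append(r); print(np.round(r[0],1),np.round(r[1],1),round(r[2],1))
    return out
E
python3 - <<'E'
from h import *
im=cv2.imread('pics/top0.png'); M=cam('top'); hsv=cv2.cvtColor(im,cv2.COLOR_BGR2HSV)
k=np.zeros(im.shape[:2],np.uint8)
m=k.copy(); m[195:325,225:315]=cv2.inRange(hsv,(15,60,205),(25,130,255))[195:325,225:315]
print('heads');blobs('top',m,.088,M)
m=k.copy(); m[195:325,225:315]=cv2.inRange(hsv,(5,115,120),(16,255,255))[195:325,225:315]
print('stand');blobs('top',m,.040,M)
m=k.copy(); m[234:275,412:505]=cv2.inRange(hsv,(0,0,190),(180,40,255))[234:275,412:505]
print('rungs');blobs('top',m,.046,M,20)
E
```

```text
heads
[441.  213.5] [30.6 33.3] 69.9
[529.6 178. ] [30.4 34.2] 69.6
[580.8 157.3] [30.  34.6] 67.0
stand
[510.  185.1] [ 57.6 209.9] 68.4
rungs
[ 510.2 -128.8] [47. 13.] 9.1
[ 513.  -145.9] [46.7 13.2] 9.4
[ 516.7 -168.1] [47.  12.9] 9.2
[ 521.  -195.4] [46.8 12.9] 9.1
[ 526.1 -227.4] [46.8 12.9] 9.4
[ 531.9 -264.6] [46.1 13.3] 9.2
```

Emit:
play_rows(
  commands=[
    [-0.035, -0.0204, 0, 0, 0, 0.27, -1],
    [-0.035, -0.0204, 0, 0, 0, 0.27, -1],
    [-0.035, -0.0204, 0, 0, 0, 0.27, -1],
    [-0.035, -0.0204, 0, 0, 0, 0.27, -1],
    [-0.035, -0.0204, 0, 0, 0, 0.27, -1],
    [-0.035, -0.0204, 0, 0, 0, 0.27, -1],
    [-0.035, -0.0204, 0, 0, 0, 0.27, -1],
    [-0.035, -0.0204, 0, 0, 0, 0.27, -1],
    [-0.035, -0.0204, 0, 0, 0, 0.27, -1],
    [-0.032, -0.0204, 0, 0, 0, 0.27, -1],
    [0, 0, 0, 0, 0, 0, -1],
    [0, 0, 0, 0, 0, 0, -1],
    [0, 0, 0, 0, 0, 0, -1],
  ],
  force=20,
)

```text
time_s: 1.18
ee_pos: [0.4341, 0.2084, 0.2052]
eef_rot: [-3.141, -0.001, 2.761]
force: [-0.2, -0.0, 0.4]
grip_width: 0.0939
grip_force: 0.0
```

```bash
python3 - <<'E'
from h import *
o=ctrl.get_obs(); M=cam('wrist'); im=ctrl.camera('wrist'); cv2.imwrite('pics/w1.png',im)
print(o['ee_pos'],np.degrees(o['eef_rot']),proj('wrist',(.441,.213,.088),M), -M[1].T@M[2])
hsv=cv2.cvtColor(im,cv2.COLOR_BGR2HSV)
m=cv2.inRange(hsv,(15,60,205),(25,130,255)); blobs('wrist',m,.088,M,800)
E
```

```text
[0.43414265 0.20840977 0.20521541] [-1.79981061e+02 -3.02912692e-02  1.58211890e+02] [330.24490978 243.46675138] [0.36823447 0.23456611 0.38441144]
```

View pics/w1.png

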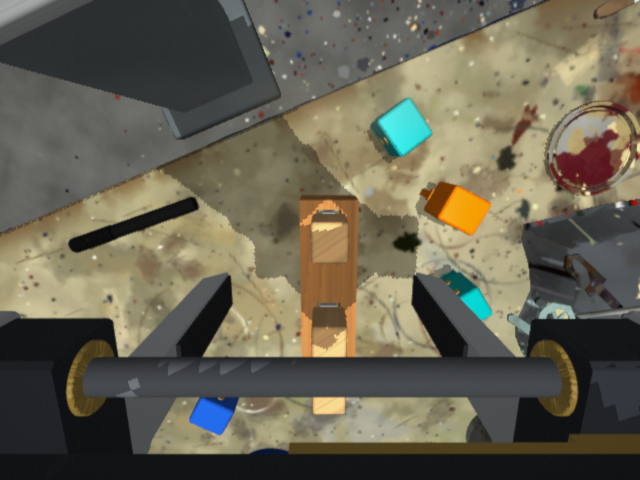

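The wrist view shows the head top centred at about (330,242), as predicted by projecting (0.441, 0.213), and square to the tool. Going down.

Emit:
play_rows(
  commands=[
    [-0.0047, 0.0068, 0.01, 0, 0, 0, -1],
    [0, 0, 0.03, 0, 0, 0, -1],
    [0, 0, 0.03, 0, 0, 0, -1],
    [0, 0, 0.03, 0, 0, 0, -1],
    [0, 0, 0.03, 0, 0, 0, -1],
    [0, 0, 0.02, 0, 0, 0, -1],
    [0, 0, 0.0072, 0, 0, 0, -1],
    [0, 0, 0, 0, 0, 0, -1],
    [0, 0, 0, 0, 0, 0, -1],
    [0, 0, 0, 0, 0, 0, 1],
    [0, 0, 0, 0, 0, 0, 1],
    [0, 0, 0, 0, 0, 0, 1],
    [0, 0, 0, 0, 0, 0, 1],
    [0, 0, 0, 0, 0, 0, 1],
    [0, 0, 0, 0, 0, 0, 1],
    [0, 0, 0, 0, 0, 0, 1],
    [0, 0, 0, 0, 0, 0, 1],
    [0, 0, 0, 0, 0, 0, 1],
  ],
  force=20,
)

```text
time_s: 2.73
ee_pos: [0.4413, 0.2128, 0.0482]
eef_rot: [-3.142, -0.0, 2.762]
force: [0.5, 0.1, 0.5]
grip_width: 0.0375
grip_force: 0.0
```

Emit:
play_rows(
  commands=[
    [0, 0, 0, 0, 0, 0, 1],
    [0, 0, 0, 0, 0, 0, 1],
    [0, 0, 0, 0, 0, 0, 1],
    [0, 0, 0, 0, 0, 0, 1],
  ],
  force=20,
)

```text
time_s: 3.07
ee_pos: [0.4413, 0.2128, 0.0482]
eef_rot: [-3.142, -0.0, 2.762]
force: [-0.6, 0.1, -0.9]
grip_width: 0.0318
grip_force: 20.0
```

Emit:
play_rows(
  commands=[
    [0, 0, -0.01, 0, 0, 0, 1],
    [0, 0, -0.02, 0, 0, 0, 1],
    [0, 0, -0.03, 0, 0, 0, 1],
    [0, 0, -0.03, 0, 0, 0, 1],
    [0, 0, -0.01, 0, 0, 0, 1],
    [0, 0, 0, 0, 0, 0, 1],
    [-0.01775, -0.0272, 0, 0, 0, 0, 1],
    [-0.01775, -0.0272, 0, 0, 0, 0, 1],
    [-0.01775, -0.0272, 0, 0, 0, 0, 1],
    [-0.01775, -0.0272, 0, 0, 0, 0, 1],
    [-0.01775, -0.0272, 0, 0, 0, 0, 1],
    [-0.01775, -0.0272, 0, 0, 0, 0, 1],
    [-0.01775, -0.0272, 0, 0, 0, 0, 1],
    [-0.01775, -0.0272, 0, 0, 0, 0, 1],
    [-0.01775, -0.0272, 0, 0, 0, 0, 1],
    [-0.01775, -0.0272, 0, 0, 0, 0, 1],
    [-0.01775, -0.0272, 0, 0, 0, 0, 1],
    [0, 0, 0, 0, 0, 0, 1],
    [0, 0, 0, 0, 0, 0, 1],
  ],
)

```text
time_s: 4.65
ee_pos: [0.511, -0.1384, 0.1464]
eef_rot: [-3.142, -0.003, 2.759]
force: [0.0, 0.2, -1.5]
grip_width: 0.0317
grip_force: 20.0
```

Emit:
play_rows(
  commands=[
    [0, 0, 0, 0, 0, -5.15, 1],
    [0, 0, 0, 0, 0, -5.15, 1],
    [0, 0, 0, 0, 0, -5.15, 1],
    [0, 0, 0, 0, 0, -5.15, 1],
    [0, 0, 0, 0, 0, -5.15, 1],
    [0, 0, 0, 0, 0, -5.15, 1],
    [0, 0, 0, 0, 0, 0, 1],
    [0, 0, 0, 0, 0, 0, 1],
    [0, 0, 0, 0, 0, 0, 1],
  ],
)

```text
time_s: 5.4
ee_pos: [0.5115, -0.1368, 0.1478]
eef_rot: [3.141, -0.001, -2.985]
force: [0.1, -0.1, -1.1]
grip_width: 0.0321
grip_force: 20.0
```

```bash
python3 - <<'E'
from h import *
o=ctrl.get_obs(); M=cam('wrist'); im=ctrl.camera('wrist'); cv2.imwrite('pics/w2.png',im)
print(o['ee_pos'],np.degrees(o['eef_rot']),o['force'],o['qpos'],o['grip_width'])
hsv=cv2.cvtColor(im,cv2.COLOR_BGR2HSV)
m=cv2.inRange(hsv,(0,0,190),(180,40,255)); blobs('wrist',m,.046,M,500)
E
```

```text
[ 0.51148259 -0.13677119  0.147843  ] [ 1.79976512e+02 -3.47663645e-02 -1.70999352e+02] [ 0.05321921 -0.06848957 -1.10789471] [-3.30511270e-01  3.09943777e-01  1.64770749e+00  8.40748410e-05
  1.18466952e+00 -2.05843010e+00] 0.032095696854899686
[ 525.1 -229.2] [48.  13.2] 4.9
[ 531.  -265.2] [47.3 13.7] 9.3
```

View pics/w2.png

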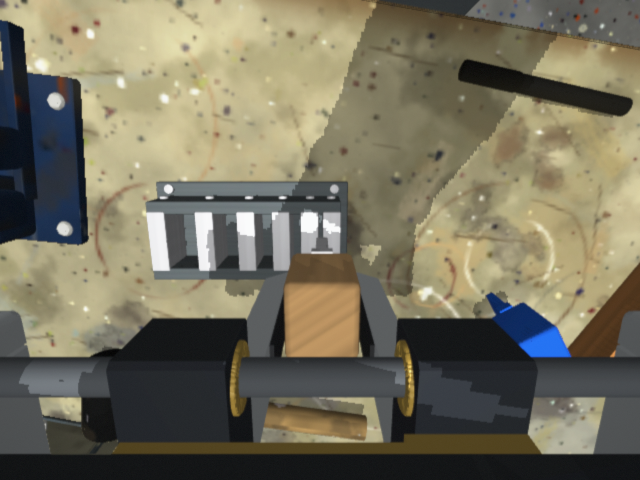

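The wrist view shows the key hanging upright in the fingers, with its tongue near (321,235), over slot 1 at the ladder's right end. Rungs 5 and 6 agree with the top view to within about 1 mm. Feeling down on slot 1.

Emit:
play_rows(
  commands=[
    [0, -0.0006, 0.02, 0, 0, 0, 1],
    [0, 0, 0.02, 0, 0, 0, 1],
    [0, 0, 0.012, 0, 0, 0, 1],
    [0, 0, 0.004, 0, 0, 0, 1],
    [0, 0, 0, 0, 0, 0, 1],
    [0, 0, 0, 0, 0, 0, 1],
    [0, 0, 0.001, 0, 0, 0, 1],
    [0, 0, 0.001, 0, 0, 0, 1],
    [0, 0, 0, 0, 0, 0, 1],
  ],
)

```text
time_s: 6.2
ee_pos: [0.5119, -0.1381, 0.0906]
eef_rot: [-3.141, 0.001, -2.982]
force: [-0.1, 0.4, -1.0]
grip_width: 0.0315
grip_force: 20.0
```

Emit:
play_rows(
  commands=[
    [0, 0, 0.001, 0, 0, 0, 1],
    [0, 0, 0.0005, 0, 0, 0, 1],
    [0, 0, 0, 0, 0, 0, 1],
    [0, 0, 0, 0, 0, 0, 1],
  ],
)

```text
time_s: 6.53
ee_pos: [0.5118, -0.138, 0.0888]
eef_rot: [-3.142, 0.0, -2.982]
force: [0.1, -0.1, -0.8]
grip_width: 0.0319
grip_force: 20.0
```

Emit:
play_rows(
  commands=[
    [0, 0, 0.0005, 0, 0, 0, 1],
    [0, 0, 0.0005, 0, 0, 0, 1],
    [0, 0, 0, 0, 0, 0, 1],
    [0, 0, 0, 0, 0, 0, 1],
  ],
)

```text
time_s: 6.87
ee_pos: [0.5119, -0.1381, 0.0881]
eef_rot: [-3.141, 0.0, -2.982]
force: [-1.3, 0.2, 3.7]
grip_width: 0.0318
grip_force: 20.0
```

Emit:
play_rows(
  commands=[
    [0, 0, 0.0003, 0, 0, 0, 1],
    [0, 0, 0.0003, 0, 0, 0, 1],
    [0, 0, 0, 0, 0, 0, 1],
    [0, 0, 0, 0, 0, 0, 1],
  ],
)

```text
time_s: 7.2
ee_pos: [0.512, -0.1381, 0.088]
eef_rot: [-3.141, 0.001, -2.982]
force: [-3.1, 1.6, 10.5]
grip_width: 0.0321
grip_force: 20.0
```

Slot 1 resists at 10 N, with contact at TCP z 0.088 as expected, so it doesn't enter. On to slot 2.

Emit:
play_rows(
  commands=[
    [0, 0, -0.003, 0, 0, 0, 1],
    [0, 0, -0.003, 0, 0, 0, 1],
    [0, -0.01, 0, 0, 0, 0, 1],
    [0, -0.0096, 0, 0, 0, 0, 1],
    [0, 0, 0, 0, 0, 0, 1],
    [0, 0, 0, 0, 0, 0, 1],
    [0, 0, 0, 0, 0, 0, 1],
  ],
)

```text
time_s: 7.78
ee_pos: [0.5147, -0.1576, 0.0928]
eef_rot: [3.141, -0.0, -2.983]
force: [0.4, 0.9, -1.1]
grip_width: 0.0316
grip_force: 20.0
```

```bash
python3 - <<'E'
from h import *
o=ctrl.get_obs(); M=cam('wrist'); im=ctrl.camera('wrist'); g=cv2.cvtColor(im,cv2.COLOR_BGR2GRAY)
cv2.imwrite('pics/w3.png',cv2.resize(im[150:330,120:380],None,fx=3,fy=3,interpolation=2))
print(o['ee_pos'],o['eef_rot'])
t=o['ee_pos'];ps=o['eef_rot'][2]
for c in (22.,): 
  for p in (28.75,):
    for dx,dy in((0,0),(-.9,-.6)): 
      s=np.array([510.2+dx+.158*p,-128.8+dy-.987*p])-t[:2]*1000; print('slot2-tcp in tool',s@[np.cos(ps),np.sin(ps)],s@[np.sin(ps),-np.cos(ps)])
E
```

```text
[ 0.51471903 -0.15755218  0.09282586] [ 3.14129747e+00 -4.83159799e-04 -2.98275457e+00]
slot2-tcp in tool -0.08263237963689757 0.3674882643593341
slot2-tcp in tool 0.9009407947189716 -0.08260484899330445
```

View pics/w3.png

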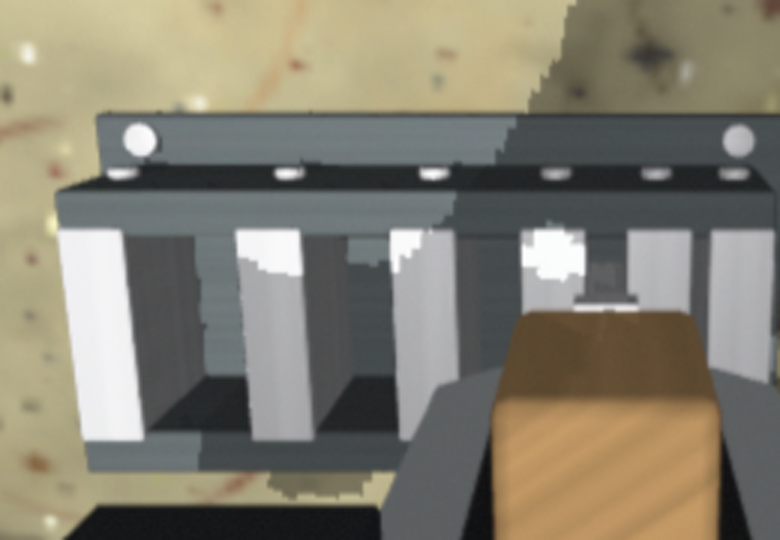

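The close crop shows the tongue (about 585–628) centred over slot 2's mouth (585–627). Feeling down.

Emit:
play_rows(
  commands=[
    [0, 0, 0.002, 0, 0, 0, 1],
    [0, 0, 0.001, 0, 0, 0, 1],
    [0, 0, 0.001, 0, 0, 0, 1],
    [0, 0, 0.0005, 0, 0, 0, 1],
    [0, 0, 0.0005, 0, 0, 0, 1],
    [0, 0, 0, 0, 0, 0, 1],
    [0, 0, 0, 0, 0, 0, 1],
  ],
)

```text
time_s: 8.42
ee_pos: [0.5149, -0.1573, 0.0882]
eef_rot: [-3.142, 0.0, -2.982]
force: [-0.1, -0.4, -1.3]
grip_width: 0.0321
grip_force: 20.0
```

Emit:
play_rows(
  commands=[
    [0, 0, 0.0005, 0, 0, 0, 1],
    [0, 0, 0.0005, 0, 0, 0, 1],
    [0, 0, 0, 0, 0, 0, 1],
    [0, 0, 0, 0, 0, 0, 1],
  ],
)

```text
time_s: 8.75
ee_pos: [0.5149, -0.1574, 0.0871]
eef_rot: [-3.142, -0.0, -2.982]
force: [0.0, -0.3, 0.0]
grip_width: 0.0317
grip_force: 20.0
```

Emit:
play_rows(
  commands=[
    [0, 0, 0.0005, 0, 0, 0, 1],
    [0, 0, 0.0005, 0, 0, 0, 1],
    [0, 0, 0, 0, 0, 0, 1],
    [0, 0, 0, 0, 0, 0, 1],
  ],
)

```text
time_s: 9.08
ee_pos: [0.5149, -0.1574, 0.0861]
eef_rot: [3.142, -0.0, -2.982]
force: [0.3, -0.6, -1.3]
grip_width: 0.0314
grip_force: 20.0
```

Emit:
play_rows(
  commands=[
    [0, 0, 0.0005, 0, 0, 0, 1],
    [0, 0, 0.0005, 0, 0, 0, 1],
    [0, 0, 0, 0, 0, 0, 1],
    [0, 0, 0, 0, 0, 0, 1],
  ],
)

```text
time_s: 9.42
ee_pos: [0.5149, -0.1574, 0.0851]
eef_rot: [3.142, -0.0, -2.982]
force: [-0.8, -0.8, -1.0]
grip_width: 0.0321
grip_force: 20.0
```

The tongue is entering slot 2 freely. Easing it down.

Emit:
play_rows(
  commands=[
    [0, 0, 0.001, 0, 0, 0, 1],
    [0, 0, 0.001, 0, 0, 0, 1],
    [0, 0, 0.001, 0, 0, 0, 1],
    [0, 0, 0.001, 0, 0, 0, 1],
    [0, 0, 0, 0, 0, 0, 1],
  ],
)

```text
time_s: 9.83
ee_pos: [0.5148, -0.1573, 0.0809]
eef_rot: [3.141, -0.0, -2.982]
force: [0.4, -0.2, -2.5]
grip_width: 0.0321
grip_force: 20.0
```

Emit:
play_rows(
  commands=[
    [0, 0, 0.001, 0, 0, 0, 1],
    [0, 0, 0.001, 0, 0, 0, 1],
    [0, 0, 0.001, 0, 0, 0, 1],
    [0, 0, 0.001, 0, 0, 0, 1],
    [0, 0, 0.001, 0, 0, 0, 1],
    [0, 0, 0, 0, 0, 0, 1],
    [0, 0, 0, 0, 0, 0, 1],
  ],
)

```text
time_s: 10.42
ee_pos: [0.5149, -0.1574, 0.0761]
eef_rot: [3.142, -0.0, -2.982]
force: [0.5, -0.4, -0.4]
grip_width: 0.0321
grip_force: 20.0
```

Now 13.9 mm remains to the step. I'll go 12 mm, then feel.

Emit:
play_rows(
  commands=[
    [0, 0, 0.001, 0, 0, 0, 1],
    [0, 0, 0.001, 0, 0, 0, 1],
    [0, 0, 0.001, 0, 0, 0, 1],
    [0, 0, 0.001, 0, 0, 0, 1],
    [0, 0, 0.001, 0, 0, 0, 1],
    [0, 0, 0.001, 0, 0, 0, 1],
    [0, 0, 0, 0, 0, 0, 1],
  ],
)

```text
time_s: 11.0
ee_pos: [0.5148, -0.1573, 0.0699]
eef_rot: [3.141, -0.0, -2.982]
force: [0.2, 0.8, -0.8]
grip_width: 0.0322
grip_force: 20.0
```

Emit:
play_rows(
  commands=[
    [0, 0, 0.001, 0, 0, 0, 1],
    [0, 0, 0.001, 0, 0, 0, 1],
    [0, 0, 0.001, 0, 0, 0, 1],
    [0, 0, 0.001, 0, 0, 0, 1],
    [0, 0, 0.001, 0, 0, 0, 1],
    [0, 0, 0.001, 0, 0, 0, 1],
    [0, 0, 0, 0, 0, 0, 1],
    [0, 0, 0, 0, 0, 0, 1],
  ],
)

```text
time_s: 11.67
ee_pos: [0.5149, -0.1574, 0.0641]
eef_rot: [3.142, -0.0, -2.982]
force: [0.8, -0.7, -1.0]
grip_width: 0.0318
grip_force: 20.0
```

Emit:
play_rows(
  commands=[
    [0, 0, 0.0005, 0, 0, 0, 1],
    [0, 0, 0.0005, 0, 0, 0, 1],
    [0, 0, 0.0005, 0, 0, 0, 1],
    [0, 0, 0, 0, 0, 0, 1],
    [0, 0, 0, 0, 0, 0, 1],
  ],
)

```text
time_s: 12.08
ee_pos: [0.5149, -0.1574, 0.0626]
eef_rot: [3.142, -0.0, -2.982]
force: [-0.6, 0.1, -1.1]
grip_width: 0.0319
grip_force: 20.0
```

Emit:
play_rows(
  commands=[
    [0, 0, 0.0004, 0, 0, 0, 1],
    [0, 0, 0.0003, 0, 0, 0, 1],
    [0, 0, 0, 0, 0, 0, 1],
    [0, 0, 0, 0, 0, 0, 1],
  ],
)

```text
time_s: 12.42
ee_pos: [0.515, -0.1574, 0.0622]
eef_rot: [-3.141, 0.0, -2.982]
force: [-1.4, 0.3, 4.1]
grip_width: 0.0321
grip_force: 20.0
```

Emit:
play_rows(
  commands=[
    [0, 0, 0.0002, 0, 0, 0, 1],
    [0, 0, 0, 0, 0, 0, 1],
    [0, 0, 0, 0, 0, 0, 1],
  ],
)

```text
time_s: 12.67
ee_pos: [0.515, -0.1574, 0.0622]
eef_rot: [-3.141, 0.0, -2.982]
force: [-2.8, 1.7, 6.2]
grip_width: 0.0323
grip_force: 20.0
```

It stops at exactly 26.0 mm of sink, so the step is on the rungs. Letting go and rising.

Emit:
play_rows(
  commands=[
    [0, 0, 0, 0, 0, 0, -1],
    [0, 0, 0, 0, 0, 0, -1],
    [0, 0, 0, 0, 0, 0, -1],
    [0, 0, 0, 0, 0, 0, -1],
    [0, 0, 0, 0, 0, 0, -1],
    [0, 0, 0, 0, 0, 0, -1],
    [0, 0, 0, 0, 0, 0, -1],
    [0, 0, 0, 0, 0, 0, -1],
    [0, 0, -0.01, 0, 0, 0, -1],
    [0, 0, -0.03, 0, 0, 0, -1],
    [0, 0, -0.03, 0, 0, 0, -1],
    [0, 0, -0.04, 0, 0, 0, -1],
    [0, 0, -0.03, 0, 0, 0, -1],
    [0.03, 0, 0, 0, 0, 0, -1],
    [0.03, 0, 0, 0, 0, 0, -1],
    [0.03, 0, 0, 0, 0, 0, -1],
    [0, 0, 0, 0, 0, 0, -1],
    [0, 0, 0, 0, 0, 0, -1],
  ],
)

```text
time_s: 14.17
ee_pos: [0.4256, -0.1719, 0.203]
eef_rot: [-3.141, 0.001, -2.983]
force: [0.5, -0.3, 0.0]
grip_width: 0.0939
grip_force: 0.0
```

```bash
python3 - <<'E'
from h import *
o=ctrl.get_obs(); print(o['ee_pos'],o['grip_width'])
a=ctrl.camera('scene'); b=ctrl.camera('top'); M=cam('top')
print('head top expected',proj('scene',(.5149,-.1574,.102)),proj('top',(.5149,-.1574,.102)))
c=np.zeros((400,800,3),np.uint8); c[:]=0
c[:,:400]=cv2.resize(a[220:400,300:480],(400,400)); c[:,400:]=cv2.resize(b[200:300,400:500],(400,400)); cv2.imwrite('pics/end.png',c)
E
```

```text
[ 0.42556794 -0.17194324  0.20296825] 0.09388764285016546
head top expected [377.40374461 282.94330518] [452.94681493 252.39972925]
```

View pics/end.png

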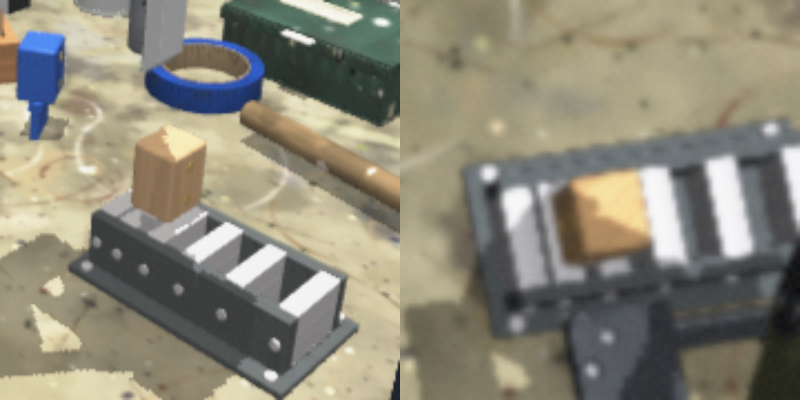

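The key stands upright and released in slot 2, with its head top at about (377,283) in the scene view as predicted. The robot is clear of everything.

```bash
python3 -c "
from station import ctrl
print(ctrl.hand_in())"
```

```text
the job is handed in; nothing more can be done
None
```

The lone key was refused by slot 1 under a light press of about 10 N, then went freely into slot 2, where I left it released and upright with its thick step on the rungs; the job is handed in after about 14 s of robot time.

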